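# Set out the hailstone casts on the record board

## Task

Set out the hailstone casts on the dark record board for their photograph: stand the core plug upright in the sprung holder, pushing it fully home and letting go only once the jaws have closed on it; put the larger of the two knobbly stones centrally on the round plinth; lay the round slice flat on the board midway between plinth and holder; and lay the scale bar on the board in front of the slice (on the robot's side), centred on it and parallel to the row, with a gap of about 4 cm between bar and slice. Do these in any order, set things down rather than dropping them, and leave the small knobbly stone where it is.

Things in the scene. Friction and masses are not known exactly. Their poses are not given: they have to be found in the camera images.
- stone: Larger knobbly hailstone cast, bluish-white resin: round body 58 mm across, 58 mm high, flat underside 42 mm across, 80 to 155 g. Knobs stick out to 38 mm from the axis on the +x and -x flanks only; the +y and -y flanks are smooth upright faces 58 mm apart, 12 to 38 mm above the underside: grip it along its y. Origin: centre of underside, z up.
- small_stone: The smaller knobbly cast, same shape and material at 62 % of the size (36 mm across, 36 mm high). Not needed; stays where it is. Origin: centre of the underside.
- slice: Slice of a hailstone cast: plain flat disc 46 mm in diameter, 14 mm thick, growth rings on its top face, lying flat. 30 g. Origin: centre of the underside, z up.
- plug: Core plug: upright cylinder of the same bluish-white cast, 18 mm in diameter, 75 mm tall, faint darker bands, its foot chamfered to 12 mm diameter over the last 4 mm. 20 to 45 g. Starts standing on the table. Origin: centre of the foot's underside, z up.
- bar: Aluminium scale bar, 80 mm long (its x), 14 mm wide (y), 12 mm high (z), black graduations on top. 36 g. Origin: centre of the underside.
- board: Fixed dark record board, 220 mm deep (its x, roughly away from the robot) by 320 mm wide (y), 4 mm thick, flat on the table, turned up to 0.3 rad. Origin: centre of its underside; top 4 mm above. Plinth and holder stand on it on its y axis, one 120 mm to each side of the origin (which side varies), so the origin is midway between them.
- plinth: Fixed round white plinth on the board, 72 mm in diameter, 25 mm high, flat top. Origin: centre of its underside (on the board's top, 4 mm above the table); its top is 25 mm above the origin.
- holder: Fixed sprung holder on the board: dark base 56 x 90 mm (x, y), 8 mm thick, 38 mm high over all. Two jaws close along y, 12 mm apart when empty, opening to 20 mm at their tops; guide walls at +x and -x, 26 mm apart. Axes as the board's. Origin: plug axis, underside of base (4 mm above table); home plug's foot is 8 mm above it. Pushing the plug straight down spreads the jaws (5 to 15 N).
- jaw_a (a joint): One of the holder's two equal sprung jaws: 0 when empty, grows as it is pushed outward, at most 0.010 m; about 0.003 m with the plug gripped. Each jaw presses inward with about 2.5 N then.
There are look-alikes about, which are no part of the job. What is shaped like the slice but blue is not meant. Leave any orange look-alike of the plug alone.

How it is judged:
By the outcome, as a careful person would: the job done as asked, in the order asked, and still so for the second after the job is handed in, with the robot touching nothing.
It also fails if it takes over 112 s, if anything falls off the work surface, if the arm or the gripper's body presses on something with over 40 N, if the wrist force passes 120 N, or if a joint passes its speed limit or range.

## Robot

A 7-joint arm with a two-finger parallel gripper is mounted at the origin on the work surface. World frame = base frame: x ahead of the robot, y to its left, z up, the work surface at z = 0. Lengths are in m, angles in rad, forces in N, time in s.
With the tool pointing down it reaches from about 0.4 to 0.9 m from the base axis. Payload 5.6 kg.
Tool frame: the origin (TCP) lies midway between the tips of the shut fingers; the grasp point (between the pads) lies 19 mm behind it; z points along the fingers, y is the direction in which the jaws open and shut (so a half turn about z gives the same grasp; the last joint's range is limited). The gripper opens to 92 mm and grips with 3 to 60 N. Pads are 20 mm wide; open, the fingers measure 128 mm over their backs; the gripper's body (75 mm by 189 mm) begins 69 mm behind the grasp point.
Start: joints at [1.193, 0.468, -0.012, 1.603, 0.006, 1.071, -0.056], TCP at [0.214, -0.614, 0.215] pointing down, gripper open.
Joint ranges: [-2.53, 2.53], [-0.31, 2.02], [-1.57, 1.55], [0.28, 2.44], [-1.29, 4.43], [0.15, 1.84], [-2.92, 2.92]. Speed limits (rad/s): [2.57, 2.57, 3.14, 3.14, 3.14, 3.14, 3.14].

## Interface

Orientations are given as [roll, pitch, yaw] about the fixed x, y, z axes, in that order (R = Rz(yaw) Ry(pitch) Rx(roll)).
In Python, from rig import readout, imaging, manip gives the robot as it stands.
- The arm moves only by the tool carry_out, never from a script. Its argument "steps" is a list of rows, each an object of numbers: "jaw": the finger opening in cm, from 0 to 9.19; "x", "y", "z": the shift along the tool's x, y, z in cm; "twist": the turn about the tool's z in degrees. A call has 1 to 20 rows; each row shifts and turns the commanded pose from where the row before left it, along the tool's axes as they then stand; what a row does not reach is not made up. A row lasts 1/8 s, in which the tool goes at most 62.5 mm and 10.7 degrees, less where a joint would pass 70% of its speed; a pose out of reach is approached as far as the arm can. A call is refused whole if a number of a shift passes 6.25 or a number of a turn 10.7, either way. A call with a gripper value outside its range is refused whole. The fingers move at their own pace and stop on an object; "newtons" is the grip in N (left out, the last holds). Time passes only in rows, so rows that do not move let the fingers close. It gives the time, the measured TCP pose, the force and the opening at its end, in the units of the state.
- readout.get_obs(): the state, without advancing time (a new reading comes with each control period).
- imaging.snapshot(name): name is "side" or "top"; returns a dict with "pixels" (384x512x3 uint8, blue, green, red), "fx", "fy", "cx", "cy" (pixels), "R" (3x3) and "t" (3): a world point X has camera coordinates R X + t. Camera axes: x right, y down, z forward; pixel columns grow to the right and rows downward; lengths in m; the calibration is good to about 2 mm. A picture is of the moment at which its call begins. There is no depth.
- manip.hand_in(): hands the job in, once; it reports no verdict.
Trained networks look in the newest picture that a camera, given by its name, has taken for a name from the list of things; names that differ only in an ending like _2 or _b are one class to them, and where a whole thing is asked for, a point or a joint stands for the part that bears it (a point fixed in the world has none). Each returns a list of dicts, best first, with "confidence" (0 to 1); they miss things now and then, are a little off and sometimes report something else, mostly with a low value. They report only what shows in the picture. A call takes as long as a camera call. They do not tell look-alikes from the thing itself.
- imaging.boxes_of(camera, label): "bbox" ([centre column, centre row, width, height] in pixels, round what is visible of it).
- imaging.outline_of(camera, label): "region" (384x512 bool, what is visible of it) and "bbox" ([centre column, centre row, width, height] in pixels, round what is visible of it).
The state is a dict: "time_s": time; "qpos": joint angles; "dq": joint speeds; "joint_efforts": joint torques, N m; "tcp_pos": TCP position; "orientation": TCP orientation; "ft_force": force on the tool from outside, world axes, zero at the start; "moment": the same for the moment, N m; "width": finger opening in m.
Only numpy, scipy, OpenCV 4.12 (cv2) and the standard library are available. Lean on these libraries where they do the work, as an engineer would, in place of code of your own. Each camera call takes 0.05 s, during which the arm holds its last target. There are 200 camera calls.

## Working session

There is one attempt and no reset: what is moved stays moved. The work goes in short steps, Python scripts to look and compute and a tool call to move; the robot and the scene stay as the last step left them, time stands still between calls to the robot, and variables do not carry over. Pictures are saved under pics/ and viewed, about 12 in all and at most 16, crops included, and the job is handed in when it is done.

Besides the shell and the picture viewer there is one more tool, called after "Call:" by a JSON object that holds its "name" and its "arguments", one argument or row to a line. carry_out: Moves the arm, as the interface text tells. Its arguments: {"type":"object","properties":{"steps":{"type":"array","items":{"type":"object","properties":{"jaw":{"type":"number"},"x":{"type":"number"},"y":{"type":"number"},"z":{"type":"number"},"twist":{"type":"number"}}}},"newtons":{"type":"number"}},"required":["steps"]}

```bash
mkdir -p pics; ls; cat > h.py <<'E'
import numpy as np, cv2
from rig import readout, imaging, manip
def ray(s,u,v,z):
    R=np.array(s["R"]);t=np.array(s["t"])
    d=R.T@np.array([(u-s["cx"])/s["fx"],(v-s["cy"])/s["fy"],1]);c=-R.T@t
    return c+d*(z-c[2])/d[2]
def proj(s,X):
    p=np.array(s["R"])@np.array(X)+np.array(s["t"])
    return np.array([s["fx"]*p[0]/p[2]+s["cx"],s["fy"]*p[1]/p[2]+s["cy"]])
E
python3 - <<'E'
from h import *
print(readout.get_obs())
for n in ("top","side"):
    s=imaging.snapshot(n); cv2.imwrite(f"pics/{n}0.png",s["pixels"])
    R=np.array(s["R"]);print(n,-R.T@np.array(s["t"]),R[2],s["fx"],s["cx"],s["cy"])
    for l in ["stone","small_stone","slice","plug","bar","board","plinth","holder"]:
        for d in imaging.outline_of(n,l)[:3]:
            m=d["region"];ys,xs=np.nonzero(m)
            print(l,round(d["confidence"],2),np.round(d["bbox"],1),"c",xs.mean().round(1),ys.mean().round(1), ray(s,xs.mean(),ys.mean(),0.0).round(3), s["pixels"][m].mean(0).round())
E
```

```text
pics
{'time_s': 0.0, 'qpos': array([ 1.19300384,  0.46838923, -0.01160523,  1.60359796,  0.00600349,
        1.07137964, -0.0563039 ]), 'dq': array([ 3.42453421e-04, -9.91871560e-04,  2.86649821e-05, -3.33743057e-04,
       -1.77880867e-03,  9.00524967e-04, -3.30727092e-04]), 'joint_efforts': array([-9.24363894e-05, -5.20571709e+01, -1.32104050e-02, -2.43750215e+01,
       -5.69121586e-02,  1.72812754e-02,  1.56205278e-04]), 'tcp_pos': array([ 0.21332091, -0.61339804,  0.21364315]), 'orientation': array([-3.13985736e+00,  1.23983399e-04,  3.34728413e-01]), 'ft_force': array([-0.37025064, -0.1458539 ,  0.02918448]), 'moment': array([ 0.01056148,  0.02358734, -0.01749535]), 'width': 0.091923346921232}
top [0.33617171 0.00933588 1.0397176 ] [ 0.1800004   0.00662415 -0.98364423] 372.1115958628558 259.49537067193984 194.3434848216086
stone 0.9 [297.  160.6  23.3  25.8] c 295.9 161.1 [ 0.625 -0.088  0.   ] [131. 131. 130.]
small_stone 0.73 [300.9 218.8  17.8  17.1] c 298.3 216.8 [ 0.463 -0.093  0.   ] [131. 131. 130.]
slice 0.73 [331.6 191.1  16.9  18.5] c 331.8 190.3 [ 0.54  -0.189  0.   
[... 881 characters left out ...]
 [319.1 293.9  24.5  23.6] c 316.2 293.3 [ 0.533 -0.276  0.   ] [122.  70.  46.]
slice 0.62 [300.4 254.8  25.1  21.5] c 298.6 255.4 [ 0.542 -0.184  0.   ] [131. 133. 132.]
plug 0.64 [278.8 338.4  14.1  24.4] c 279.3 334.9 [ 0.429 -0.322  0.   ] [43. 70. 97.]
plug 0.52 [289.6 306.   14.9  26.7] c 290.3 307.4 [ 0.473 -0.282  0.   ] [91. 94. 92.]
board 0.64 [234.5 144.4 108.2  92.4] c 231.6 143.1 [0.544 0.207 0.   ] [49. 52. 50.]
plinth 0.68 [246.9 162.9  28.2  25.3] c 245.6 164.3 [ 0.547  0.116 -0.   ] [123. 125. 126.]
holder 0.71 [218.3 109.2  28.7  30.9] c 217.8 110.1 [0.561 0.359 0.   ] [63. 67. 66.]
holder 0.26 [309.2 205.1  31.3  26.9] c 308.9 203.6 [ 0.632 -0.066  0.   ] [116. 119. 118.]
```

```bash
python3 - <<'E'
import cv2
a=cv2.imread("pics/top0.png")[120:270,110:430];cv2.imwrite("pics/t1.png",cv2.resize(a,(800,375),interpolation=cv2.INTER_CUBIC))
a=cv2.imread("pics/side0.png")[70:370,160:400];cv2.imwrite("pics/s1.png",cv2.resize(a,(480,600),interpolation=cv2.INTER_CUBIC))
E
```

```text
(no output)
```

View pics/t1.png

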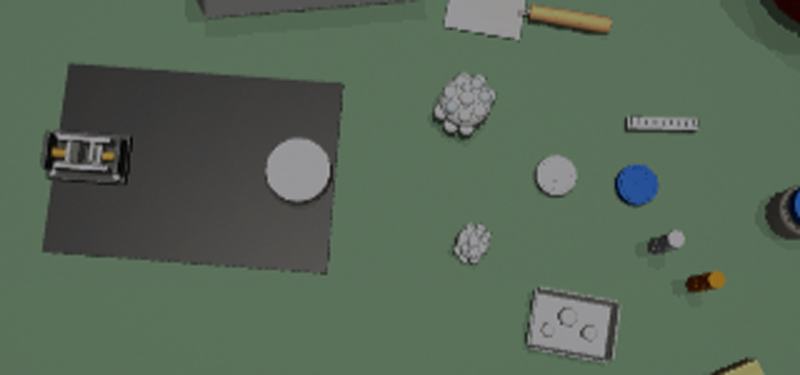

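View pics/s1.png

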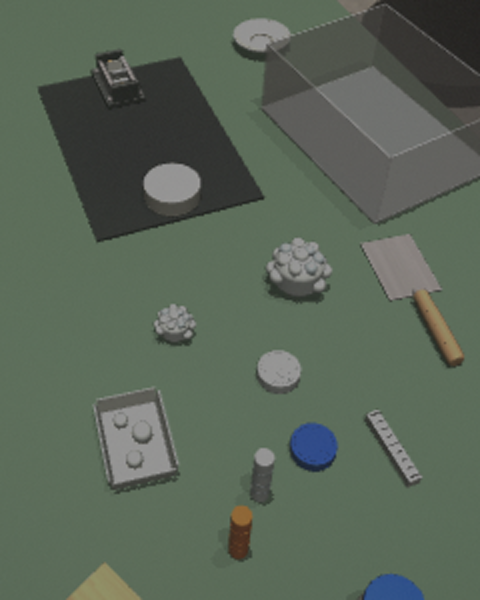

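The top view shows the board at columns 45–340 of the enlarged picture, with the holder at (88,157) and the plinth at (298,170). The stone is at (465,104), the white slice at (556,175) and the bar at (661,124). The grey plug's top is at (676,240); blue disc and orange plug are the look-alikes. Next I'll fit simple models to both views.

```bash
cat >> h.py <<'E'
from scipy.optimize import minimize
K=4
def circ(r,z,n=40):
    a=np.linspace(0,2*np.pi,n,endpoint=False);return np.c_[r*np.cos(a),r*np.sin(a),0*a+z]
def box(lx,ly,h): return np.array([[a*lx/2,b*ly/2,c] for a in(-1,1) for b in(-1,1) for c in(0,h)])
knob=np.array([[sx*38*c,s,z] for sx in(-1,1) for c,s in((1,0),) for z in(18,30)],float)/1000
M=dict(slice=np.r_[circ(.023,0),circ(.023,.014)],plug=np.r_[circ(.006,0),circ(.009,.004),circ(.009,.075)],
 bar=box(.08,.014,.012),plinth=np.r_[circ(.036,0),circ(.036,.025)],board=box(.22,.32,.004),
 stone=np.r_[circ(.021,0),circ(.029,.012),circ(.029,.042),circ(.018,.056),knob])
def snap(n): return imaging.snapshot(n)
def gmask(s,lo=None,gray=True):
    im=cv2.resize(s["pixels"],None,fx=K,fy=K,interpolation=cv2.INTER_CUBIC).astype(float)
    b,g,r=im[...,0],im[...,1],im[...,2]
    ex=(g-(r+b)/2)/(im.sum(2)+1)
    m=np.ones(g.shape,bool)
    if gray: m&=ex<0.045
    if lo is not None: m&=g>lo
    return m
def fit(name,views,x0,z0,yaw=True,pad=.03):
    pts=M[name]
    def hull(s,p):
        c,sn=np.cos(p[2]),np.sin(p[2])
        X=pts@np.array([[c,sn,0],[-sn,c,0],[0,0,1]])+[p[0],p[1],z0]
        uv=np.array([proj(s,q) for q in X]); return uv
    rois=[]
    for s,m in views:
        uv=hull(s,x0);lo=uv.min(0)-8;hi=uv.max(0)+8
        rois.append((s,m,(lo*K).astype(int).clip(0),(hi*K).astype(int)))
    def cost(p,show=False):
        c=[]
        for s,m,lo,hi in rois:
            sub=m[lo[1]:hi[1],lo[0]:hi[0]]
            img=np.zeros(sub.shape,np.uint8)
            h=cv2.convexHull((((hull(s,p)+.5)*K-.5-lo)*16).astype(np.int32))
            cv2.fillConvexPoly(img,h,1,shift=4)
            i=img>0;c.append(1-(i&sub).sum()/(i|sub).sum())
        return c if show else sum(c)
    best=None
    for y in ([x0[2]+d for d in np.linspace(-1.3,1.3,8)] if yaw=="all" else [x0[2]]):
        sim=np.array([[0,0,0],[.008,0,0],[0,.008,0],[.003,.003,.15 if yaw else 0]])+[x0[0],x0[1],y]
        r=minimize(cost if yaw else (lambda p:cost([p[0],p[1],x0[2]])),sim[0],method="Nelder-Mead",options=dict(initial_simplex=sim,xatol=1e-5,fatol=1e-5))
        if best is None or r.fun<best.fun:best=r
    return best.x,cost(best.x,True)
E
python3 - <<'E'
from h import *
S={n:snap(n) for n in("top","side")}
J=lambda names=("top","side"),**k:[(S[n],gmask(S[n],**k)) for n in names]
for name,x0,z0,yaw,k in [("board",(.54,.22,0),0,True,{}),("plinth",(.54,.11,0),.004,False,dict(lo=80)),
  ("slice",(.54,-.187,0),0,False,{}),("plug",(.452,-.29,0),0,False,{}),("bar",(.60,-.31,1.5),0,True,{}),("stone",(.62,-.08,0.8),0,"all",{})]:
    for nm in (("top","side"),("top",),("side",)):
        if name=="plug" and nm==("top",): k=dict(k)
        x,c=fit(name,J(nm,**k),x0,z0,yaw);print(name,nm,x.round(4),np.round(c,3))
# overlay
for n in S: cv2.imwrite(f"pics/m_{n}.png",gmask(S[n]).astype(np.uint8)[::2,::2]*255)
E
```

```text
board ('top', 'side') [ 0.5484  0.2214 -0.0654] [0.019 0.094]
board ('top',) [ 0.5484  0.2215 -0.0665] [0.019]
board ('side',) [ 0.549   0.221  -0.0637] [0.093]
plinth ('top', 'side') [0.5426 0.1028 0.    ] [0.078 0.288]
plinth ('top',) [0.5427 0.1028 0.    ] [0.077]
plinth ('side',) [0.5489 0.1185 0.    ] [0.274]
slice ('top', 'side') [ 0.5404 -0.188   0.    ] [0.041 0.029]
slice ('top',) [ 0.54  -0.188  0.   ] [0.037]
slice ('side',) [ 0.5405 -0.1876  0.    ] [0.02]
plug ('top', 'side') [ 0.4614 -0.2992  0.    ] [0.116 0.144]
plug ('top',) [ 0.4613 -0.2996  0.    ] [0.113]
plug ('side',) [ 0.4617 -0.2988  0.    ] [0.135]
bar ('top', 'side') [ 0.602  -0.3096  1.5548] [0.067 0.029]
bar ('top',) [ 0.602  -0.3109  1.5822] [0.056]
bar ('side',) [ 0.6021 -0.3097  1.5496] [0.029]
stone ('top', 'side') [ 0.6179 -0.0845 -0.5779] [0.095 0.087]
stone ('top',) [ 0.6179 -0.0843 -0.5659] [0.094]
stone ('side',) [ 0.6184 -0.0859 -0.4394] [0.08]
```

Both cameras agree to about 2 mm. The expected plinth position from the board fit also matches the plinth fit. Next I'll plan the plug pick, with the jaws turned across the line to the orange look-alike.

```bash
cat >> h.py <<'E'
def plan(x,y,z,yaw=None):
    o=readout.get_obs();p=o["tcp_pos"];w=o["orientation"][2]
    if yaw is None: yaw=w
    d=(yaw-w+np.pi)%(2*np.pi)-np.pi
    D=np.array([x,y,z])-p
    tx=np.array([np.cos(yaw),np.sin(yaw)]);ty=np.array([np.sin(yaw),-np.cos(yaw)])
    print("t",round(o["time_s"],2),"twist",round(-np.degrees(d),1),"x",round(100*D[:2]@tx,2),"y",round(100*D[:2]@ty,2),"z",round(-100*D[2],2),"F",o["ft_force"].round(1),"w",o["width"].round(4))
E
python3 -c "
from h import *
plan(.4613,-.2994,.16,.785)"
```

```text
Traceback (most recent call last):
  File "h.py", line 59, in plan
    print("t",round(o["time_s"],2),"twist",round(-np.degrees(d),1),"x",round(100*D[:2]@tx,2),"y",round(100*D[:2]@ty,2),"z",round(-100*D[2],2),"F",o["ft_force"].round(1),"w",o["width"].round(4))
                                                                                                                                                                             ^^^^^^^^^^^^^^^^
AttributeError: 'float' object has no attribute 'round'
```

```bash
sed -i 's/o\["width"\].round(4)/round(o["width"],4)/' h.py
python3 -c "
from h import *
plan(.4613,-.2994,.16,.785)"
```

```text
t 1.0 twist -25.8 x 39.76 y -4.74 z 5.46 F [-0.1 -0.1 -0.3] w 0.0919
```

Call:
{"name": "carry_out", "arguments": {
  "steps": [
    {"twist": -8.6,"jaw": 5},
    {"twist": -8.6},
    {"twist": -8.6},
    {"x": 4,"y": -0.47},
    {"x": 4,"y": -0.47},
    {"x": 4,"y": -0.47},
    {"x": 4,"y": -0.47},
    {"x": 4,"y": -0.47},
    {"x": 4,"y": -0.47},
    {"x": 4,"y": -0.47},
    {"x": 4,"y": -0.47},
    {"x": 4,"y": -0.47},
    {"x": 3.76,"y": -0.51},
    {"z": 3},
    {"z": 2.4},
    {},
    {}
  ],
  "newtons": 40
}}

```text
$.steps[0]: bad value
```

```bash
python3 -c "
from h import *
plan(.4613,-.2994,.042,.785)"
```

```text
t 1.0 twist -25.8 x 39.76 y -4.74 z 17.26 F [-0.1 -0.1 -0.3] w 0.0919
```

Call:
{"name": "carry_out", "arguments": {
  "steps": [
    {"jaw": 5,"x": 0,"y": 0,"z": 0,"twist": -8.6},
    {"jaw": 5,"x": 0,"y": 0,"z": 0,"twist": -8.6},
    {"jaw": 5,"x": 0,"y": 0,"z": 0,"twist": -8.6}
  ],
  "newtons": 40
}}

```text
time_s: 1.38
tcp_pos: [0.2136, -0.6139, 0.2146]
orientation: [3.142, 0.0, 0.79]
ft_force: [-0.2, 0.8, 0.3]
width: 0.0638
```

All keys have to be given in each row.

Call:
{"name": "carry_out", "arguments": {
  "steps": [
    {"jaw": 5,"x": 4,"y": -0.47,"z": 0,"twist": 0},
    {"jaw": 5,"x": 4,"y": -0.47,"z": 0,"twist": 0},
    {"jaw": 5,"x": 4,"y": -0.47,"z": 0,"twist": 0},
    {"jaw": 5,"x": 4,"y": -0.47,"z": 0,"twist": 0},
    {"jaw": 5,"x": 4,"y": -0.47,"z": 0,"twist": 0},
    {"jaw": 5,"x": 4,"y": -0.47,"z": 0,"twist": 0},
    {"jaw": 5,"x": 4,"y": -0.47,"z": 0,"twist": 0},
    {"jaw": 5,"x": 4,"y": -0.47,"z": 0,"twist": 0},
    {"jaw": 5,"x": 4,"y": -0.47,"z": 0,"twist": 0},
    {"jaw": 5,"x": 3.76,"y": -0.51,"z": 0,"twist": 0},
    {"jaw": 5,"x": 0,"y": 0,"z": 3,"twist": 0},
    {"jaw": 5,"x": 0,"y": 0,"z": 2.4,"twist": 0},
    {"jaw": 5,"x": 0,"y": 0,"z": 0,"twist": 0},
    {"jaw": 5,"x": 0,"y": 0,"z": 0,"twist": 0}
  ]
}}

```text
time_s: 3.12
tcp_pos: [0.4618, -0.2998, 0.1615]
orientation: [3.14, -0.0, 0.785]
ft_force: [-0.3, 0.5, 0.5]
width: 0.0498
```

```bash
python3 -c "
from h import *
plan(.4613,-.2994,.042,.785)"
```

```text
t 3.12 twist -0.0 x -0.01 y -0.06 z 11.95 F [-0.3  0.5  0.5] w 0.0498
```

Call:
{"name": "carry_out", "arguments": {
  "steps": [
    {"jaw": 5,"x": 0,"y": 0,"z": 3,"twist": 0},
    {"jaw": 5,"x": 0,"y": 0,"z": 3,"twist": 0},
    {"jaw": 5,"x": 0,"y": 0,"z": 3,"twist": 0},
    {"jaw": 5,"x": 0,"y": 0,"z": 2.9,"twist": 0},
    {"jaw": 5,"x": 0,"y": 0,"z": 0,"twist": 0},
    {"jaw": 0,"x": 0,"y": 0,"z": 0,"twist": 0},
    {"jaw": 0,"x": 0,"y": 0,"z": 0,"twist": 0},
    {"jaw": 0,"x": 0,"y": 0,"z": 0,"twist": 0},
    {"jaw": 0,"x": 0,"y": 0,"z": 0,"twist": 0},
    {"jaw": 0,"x": 0,"y": 0,"z": 0,"twist": 0},
    {"jaw": 0,"x": 0,"y": 0,"z": 0,"twist": 0}
  ]
}}

```text
time_s: 4.5
tcp_pos: [0.4618, -0.2997, 0.0424]
orientation: [3.14, -0.0, 0.785]
ft_force: [-0.7, -0.1, 5.5]
width: 0.017
```

```bash
python3 - <<'E'
from h import *
plan(.5563,.3412,.18,.785)
s=snap("side");a=s["pixels"][250:350,240:360];cv2.imwrite("pics/p3.png",cv2.resize(a,(600,500),interpolation=cv2.INTER_CUBIC))
E
```

```text
t 4.5 twist 0.0 x 51.99 y -38.66 z -13.76 F [-0.7 -0.1  5.5] w 0.017
```

View pics/p3.png

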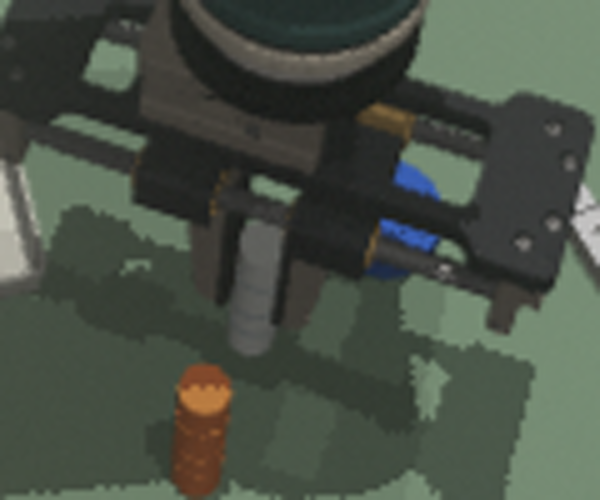

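The picture shows the plug upright between the fingers at (262,285) with the orange one untouched. Lifting it and carrying it to above the holder.

Call:
{"name": "carry_out", "arguments": {
  "steps": [
    {"jaw": 0,"x": 0,"y": 0,"z": -2,"twist": 0},
    {"jaw": 0,"x": 0,"y": 0,"z": -4,"twist": 0},
    {"jaw": 0,"x": 0,"y": 0,"z": -4,"twist": 0},
    {"jaw": 0,"x": 0,"y": 0,"z": -3.8,"twist": 0},
    {"jaw": 0,"x": 3.25,"y": -2.42,"z": 0,"twist": 0},
    {"jaw": 0,"x": 3.25,"y": -2.42,"z": 0,"twist": 0},
    {"jaw": 0,"x": 3.25,"y": -2.42,"z": 0,"twist": 0},
    {"jaw": 0,"x": 3.25,"y": -2.42,"z": 0,"twist": 0},
    {"jaw": 0,"x": 3.25,"y": -2.42,"z": 0,"twist": 0},
    {"jaw": 0,"x": 3.25,"y": -2.42,"z": 0,"twist": 0},
    {"jaw": 0,"x": 3.25,"y": -2.42,"z": 0,"twist": 0},
    {"jaw": 0,"x": 3.25,"y": -2.42,"z": 0,"twist": 0},
    {"jaw": 0,"x": 3.25,"y": -2.42,"z": 0,"twist": 0},
    {"jaw": 0,"x": 3.25,"y": -2.42,"z": 0,"twist": 0},
    {"jaw": 0,"x": 3.25,"y": -2.42,"z": 0,"twist": 0},
    {"jaw": 0,"x": 3.25,"y": -2.42,"z": 0,"twist": 0},
    {"jaw": 0,"x": 3.25,"y": -2.42,"z": 0,"twist": 0},
    {"jaw": 0,"x": 3.25,"y": -2.42,"z": 0,"twist": 0},
    {"jaw": 0,"x": 3.25,"y": -2.42,"z": 0,"twist": 0},
    {"jaw": 0,"x": 3.25,"y": -2.36,"z": 0,"twist": 0}
  ]
}}

```text
time_s: 7.05
tcp_pos: [0.5557, 0.3427, 0.1791]
orientation: [-3.142, 0.001, 0.785]
ft_force: [0.2, -0.7, -0.5]
width: 0.017
```

Call:
{"name": "carry_out", "arguments": {
  "steps": [
    {"jaw": 0,"x": 0,"y": 0,"z": 0,"twist": 0},
    {"jaw": 0,"x": 0,"y": 0,"z": 0,"twist": 0},
    {"jaw": 0,"x": 0,"y": 0,"z": 0,"twist": 0}
  ]
}}

```text
time_s: 7.42
tcp_pos: [0.5562, 0.3399, 0.1794]
orientation: [3.141, 0.001, 0.783]
ft_force: [0.3, -1.3, 0.1]
width: 0.0177
```

```bash
python3 - <<'E'
from h import *
plan(.5563,.3412,.10,.785)
out=[]
for n,c in(("top",(140,190)),("side",(218,115))):
    s=snap(n);im=cv2.resize(s["pixels"],None,fx=6,fy=6,interpolation=cv2.INTER_CUBIC)
    for X in [(.5563,.3412,.042),(.5563,.3412,.012)]:
        u=(proj(s,X)+.5)*6-.5; cv2.drawMarker(im,tuple(int(v) for v in u),(0,0,255),0,14,1)
    x,y=c;out.append(im[(y-40)*6:(y+40)*6,(x-33)*6:(x+33)*6])
cv2.imwrite("pics/p4.png",np.hstack(out))
E
```

```text
t 7.42 twist -0.1 x 0.1 y -0.09 z 7.94 F [ 0.3 -1.3  0.1] w 0.0177
```

View pics/p4.png

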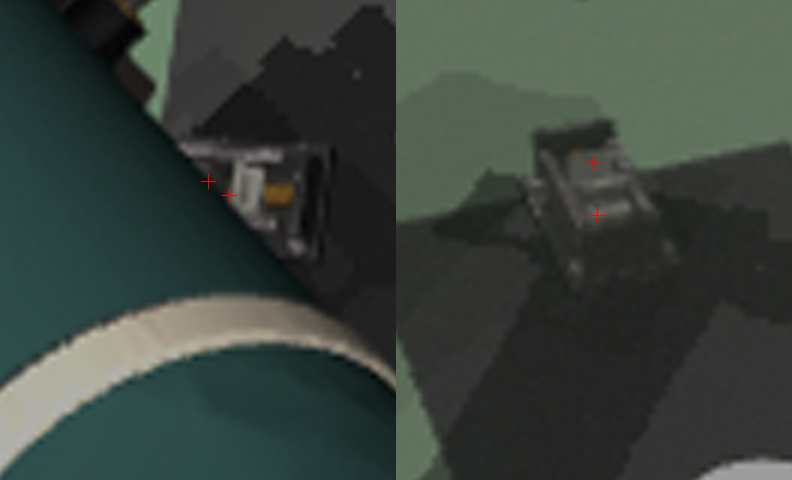

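```bash
python3 - <<'E'
from h import *
w=-.0655;bx=np.array([np.cos(w),np.sin(w)]);by=np.array([-np.sin(w),np.cos(w)])
out=[]
for n,c in(("top",(145,183)),("side",(218,112))):
    s=snap(n);im=cv2.resize(cv2.imread(f"pics/{n}0.png"),None,fx=10,fy=10,interpolation=cv2.INTER_CUBIC)
    im=cv2.convertScaleAbs(im,alpha=1.6)
    for z,lx,ly,col in((.012,.056,.09,(0,0,255)),(.042,.056,.09,(255,255,0)),(.042,.026,.02,(0,255,0))):
        P=[np.r_[np.array([.5563,.3412])+a*lx/2*bx+b*ly/2*by,z] for a,b in((-1,-1),(-1,1),(1,1),(1,-1))]
        cv2.polylines(im,[np.array([(proj(s,q)+.5)*10-.5 for q in P]).astype(int)],True,col,1)
    x,y=c;out.append(im[(y-28)*10:(y+28)*10,(x-20)*10:(x+20)*10])
cv2.imwrite("pics/p5.png",np.hstack(out))
E
```

```text
(no output)
```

View pics/p5.png

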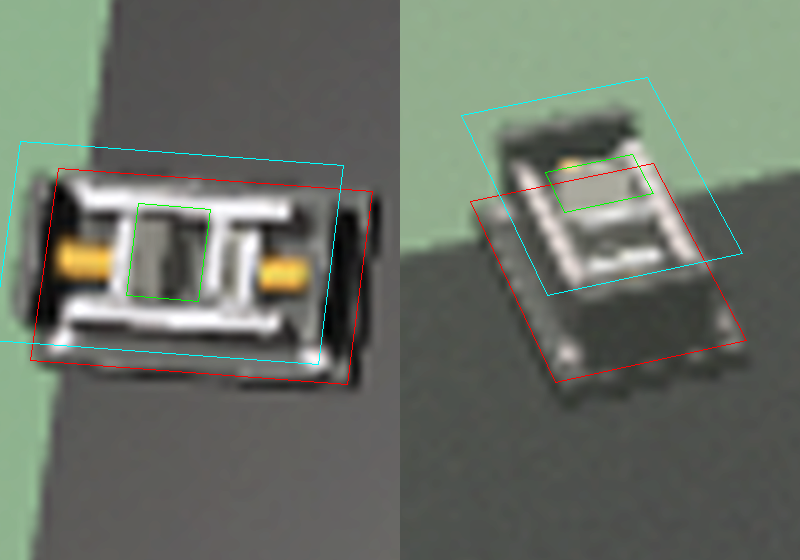

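Overlay: the jaw gap (top view about 171,257; side view about 592,183) lies roughly 1.3 mm nearer the robot than the green prediction, so I'll aim for x = 0.555. I'll go down to just above the jaws and look.

Call:
{"name": "carry_out", "arguments": {
  "steps": [
    {"jaw": 0,"x": 0,"y": -0.15,"z": 2,"twist": 0},
    {"jaw": 0,"x": 0,"y": 0,"z": 2,"twist": 0},
    {"jaw": 0,"x": 0,"y": 0,"z": 2,"twist": 0},
    {"jaw": 0,"x": 0,"y": 0,"z": 2,"twist": 0},
    {"jaw": 0,"x": 0,"y": 0,"z": 0.4,"twist": 0},
    {"jaw": 0,"x": 0,"y": 0,"z": 0,"twist": 0},
    {"jaw": 0,"x": 0,"y": 0,"z": 0,"twist": 0}
  ]
}}

```text
time_s: 8.5
tcp_pos: [0.5553, 0.3432, 0.0964]
orientation: [3.141, -0.001, 0.785]
ft_force: [-0.1, -0.1, -0.6]
width: 0.0171
```

```bash
python3 - <<'E'
from h import *
plan(.555,.341,.0544,.785)
p=readout.get_obs()["tcp_pos"]
s=snap("side");im=cv2.resize(s["pixels"],None,fx=10,fy=10,interpolation=cv2.INTER_CUBIC)
im=cv2.convertScaleAbs(im,alpha=1.6)
for z0,col in((p[2]-.0424,(0,0,255)),):
    uv=np.array([(proj(s,q+[p[0],p[1],z0])+.5)*10-.5 for q in M["plug"]]).astype(np.int32)
    cv2.polylines(im,[cv2.convexHull(uv)],True,col,1)
x,y=218,105;cv2.imwrite("pics/p6.png",im[(y-28)*10:(y+28)*10,(x-30)*10:(x+30)*10])
E
```

```text
t 8.5 twist 0.0 x -0.18 y 0.13 z 4.2 F [-0.1 -0.1 -0.6] w 0.0171
```

View pics/p6.png

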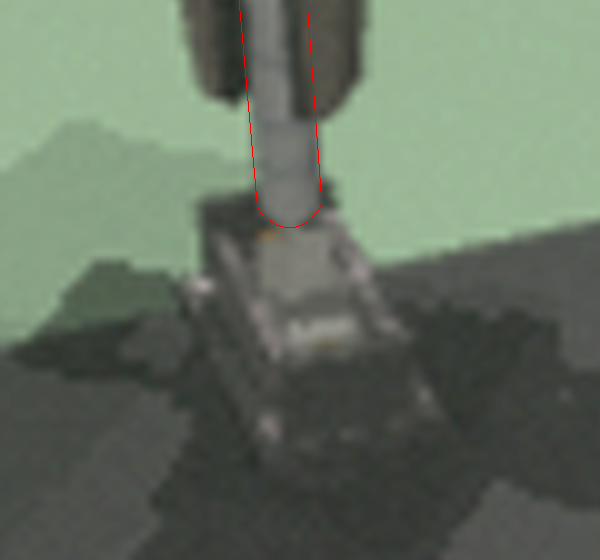

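The plug hangs straight, exactly on the predicted outline, just above the jaws. Small correction, then push slowly.

Call:
{"name": "carry_out", "arguments": {
  "steps": [
    {"jaw": 0,"x": -0.1,"y": 0.1,"z": 0.5,"twist": 0},
    {"jaw": 0,"x": 0,"y": 0,"z": 0.5,"twist": 0},
    {"jaw": 0,"x": 0,"y": 0,"z": 0.5,"twist": 0},
    {"jaw": 0,"x": 0,"y": 0,"z": 0.5,"twist": 0},
    {"jaw": 0,"x": 0,"y": 0,"z": 0.3,"twist": 0},
    {"jaw": 0,"x": 0,"y": 0,"z": 0,"twist": 0}
  ],
  "newtons": 55
}}

```text
time_s: 9.3
tcp_pos: [0.5549, 0.3413, 0.0725]
orientation: [3.141, -0.0, 0.785]
ft_force: [0.8, -0.2, 0.0]
width: 0.0167
```

Call:
{"name": "carry_out", "arguments": {
  "steps": [
    {"jaw": 0,"x": 0,"y": 0,"z": 0.4,"twist": 0},
    {"jaw": 0,"x": 0,"y": 0,"z": 0.4,"twist": 0},
    {"jaw": 0,"x": 0,"y": 0,"z": 0.4,"twist": 0},
    {"jaw": 0,"x": 0,"y": 0,"z": 0.3,"twist": 0},
    {"jaw": 0,"x": 0,"y": 0,"z": 0,"twist": 0}
  ]
}}

```text
time_s: 9.93
tcp_pos: [0.5547, 0.3411, 0.057]
orientation: [-3.142, 0.0, 0.785]
ft_force: [0.0, -0.0, -1.7]
width: 0.0168
```

Call:
{"name": "carry_out", "arguments": {
  "steps": [
    {"jaw": 0,"x": 0,"y": 0,"z": 0.2,"twist": 0},
    {"jaw": 0,"x": 0,"y": 0,"z": 0.1,"twist": 0},
    {"jaw": 0,"x": 0,"y": 0,"z": 0.1,"twist": 0},
    {"jaw": 0,"x": 0,"y": 0,"z": 0,"twist": 0}
  ]
}}

```text
time_s: 10.42
tcp_pos: [0.5549, 0.3414, 0.0544]
orientation: [3.141, -0.0, 0.785]
ft_force: [-1.6, -1.3, 7.4]
width: 0.017
```

```bash
python3 - <<'E'
from h import *
plan(.555,.341,.0544,.785)
p=np.array([.5548,.3412])
o=[]
for n,(x,y) in (("side",(218,105)),("top",(140,183))):
    s=snap(n);im=cv2.resize(s["pixels"],None,fx=8,fy=8,interpolation=cv2.INTER_CUBIC)
    im=cv2.convertScaleAbs(im,alpha=1.6)
    uv=np.array([(proj(s,q+[p[0],p[1],.012])+.5)*8-.5 for q in M["plug"]]).astype(np.int32)
    cv2.polylines(im,[cv2.convexHull(uv)],True,(0,0,255),1)
    o.append(im[(y-30)*8:(y+30)*8,(x-24)*8:(x+24)*8])
cv2.imwrite("pics/p7.png",np.hstack(o))
E
```

```text
t 10.43 twist -0.0 x -0.02 y 0.04 z -0.0 F [-1.6 -1.3  7.4] w 0.017
```

View pics/p7.png

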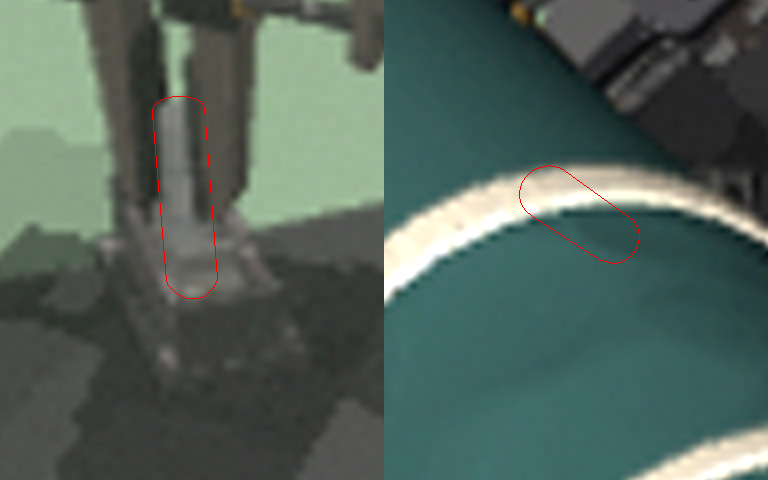

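The plug's top lines up with the predicted home outline. I'll push a little more to confirm it is on the bottom.

Call:
{"name": "carry_out", "arguments": {
  "steps": [
    {"jaw": 0,"x": 0,"y": 0,"z": 0.1,"twist": 0},
    {"jaw": 0,"x": 0,"y": 0,"z": 0.1,"twist": 0},
    {"jaw": 0,"x": 0,"y": 0,"z": 0,"twist": 0},
    {"jaw": 0,"x": 0,"y": 0,"z": 0,"twist": 0}
  ]
}}

```text
time_s: 11.02
tcp_pos: [0.5552, 0.3417, 0.0543]
orientation: [3.141, -0.001, 0.785]
ft_force: [-3.0, -3.1, 17.2]
width: 0.0171
```

Stalled at the home height with 17 N, so it is home. Easing the push, waiting, then opening and rising.

Call:
{"name": "carry_out", "arguments": {
  "steps": [
    {"jaw": 0,"x": 0,"y": 0,"z": -0.2,"twist": 0},
    {"jaw": 0,"x": 0,"y": 0,"z": 0,"twist": 0},
    {"jaw": 0,"x": 0,"y": 0,"z": 0,"twist": 0},
    {"jaw": 4,"x": 0,"y": 0,"z": 0,"twist": 0},
    {"jaw": 4,"x": 0,"y": 0,"z": 0,"twist": 0},
    {"jaw": 4,"x": 0,"y": 0,"z": 0,"twist": 0},
    {"jaw": 4,"x": 0,"y": 0,"z": 0,"twist": 0},
    {"jaw": 4,"x": 0,"y": 0,"z": -2,"twist": 0},
    {"jaw": 4,"x": 0,"y": 0,"z": -4,"twist": 0},
    {"jaw": 6.5,"x": 0,"y": 0,"z": -4,"twist": 0},
    {"jaw": 6.5,"x": 0,"y": 0,"z": -4,"twist": 0},
    {"jaw": 6.5,"x": 0,"y": 0,"z": 0,"twist": -10.4},
    {"jaw": 6.5,"x": 0,"y": 0,"z": 0,"twist": -10.3},
    {"jaw": 6.5,"x": 0,"y": 0,"z": 0,"twist": -10.3},
    {"jaw": 6.5,"x": 0,"y": 0,"z": 0,"twist": -10.3},
    {"jaw": 6.5,"x": 0,"y": 0,"z": 0,"twist": 0}
  ]
}}

```text
time_s: 13.02
tcp_pos: [0.555, 0.3414, 0.1948]
orientation: [3.141, -0.001, 1.504]
ft_force: [0.1, 0.5, 0.8]
width: 0.0652
```

```bash
python3 -c "
from h import *
plan(.5404,-.188,.10,1.505)"
```

```text
t 13.03 twist -0.1 x -52.92 y 2.02 z 9.48 F [0.1 0.5 0.8] w 0.0652
```

Call:
{"name": "carry_out", "arguments": {
  "steps": [
    {"jaw": 6.5,"x": -4.8,"y": 0.18,"z": 0,"twist": 0},
    {"jaw": 6.5,"x": -4.8,"y": 0.18,"z": 0,"twist": 0},
    {"jaw": 6.5,"x": -4.8,"y": 0.18,"z": 0,"twist": 0},
    {"jaw": 6.5,"x": -4.8,"y": 0.18,"z": 0,"twist": 0},
    {"jaw": 6.5,"x": -4.8,"y": 0.18,"z": 0,"twist": 0},
    {"jaw": 6.5,"x": -4.8,"y": 0.18,"z": 0,"twist": 0},
    {"jaw": 6.5,"x": -4.8,"y": 0.18,"z": 0,"twist": 0},
    {"jaw": 6.5,"x": -4.8,"y": 0.18,"z": 0,"twist": 0},
    {"jaw": 6.5,"x": -4.8,"y": 0.18,"z": 0,"twist": 0},
    {"jaw": 6.5,"x": -4.8,"y": 0.18,"z": 0,"twist": 0},
    {"jaw": 6.5,"x": -4.9,"y": 0.22,"z": 0,"twist": 0},
    {"jaw": 6.5,"x": 0,"y": 0,"z": 3,"twist": 0},
    {"jaw": 6.5,"x": 0,"y": 0,"z": 3,"twist": 0},
    {"jaw": 6.5,"x": 0,"y": 0,"z": 3,"twist": 0},
    {"jaw": 6.5,"x": 0,"y": 0,"z": 3,"twist": 0},
    {"jaw": 6.5,"x": 0,"y": 0,"z": 0,"twist": 0},
    {"jaw": 6.5,"x": 0,"y": 0,"z": 0,"twist": 0}
  ]
}}

```text
time_s: 15.15
tcp_pos: [0.5416, -0.188, 0.075]
orientation: [3.14, 0.001, 1.505]
ft_force: [0.2, -0.2, 0.8]
width: 0.0649
```

```bash
python3 - <<'E'
from h import *
plan(.5404,-.188,.003,1.505)
o=[]
for n,(x,y) in (("side",(218,105)),("top",(145,183))):
    s=snap(n);im=cv2.resize(s["pixels"],None,fx=8,fy=8,interpolation=cv2.INTER_CUBIC)
    im=cv2.convertScaleAbs(im,alpha=1.6)
    uv=np.array([(proj(s,q+[.5548,.3414,.012])+.5)*8-.5 for q in M["plug"]]).astype(np.int32)
    cv2.polylines(im,[cv2.convexHull(uv)],True,(0,0,255),1)
    o.append(im[(y-30)*8:(y+30)*8,(x-24)*8:(x+24)*8])
cv2.imwrite("pics/p8.png",np.hstack(o))
E
```

```text
t 15.15 twist -0.0 x -0.01 y -0.12 z 7.2 F [ 0.2 -0.2  0.8] w 0.0649
```

View pics/p8.png

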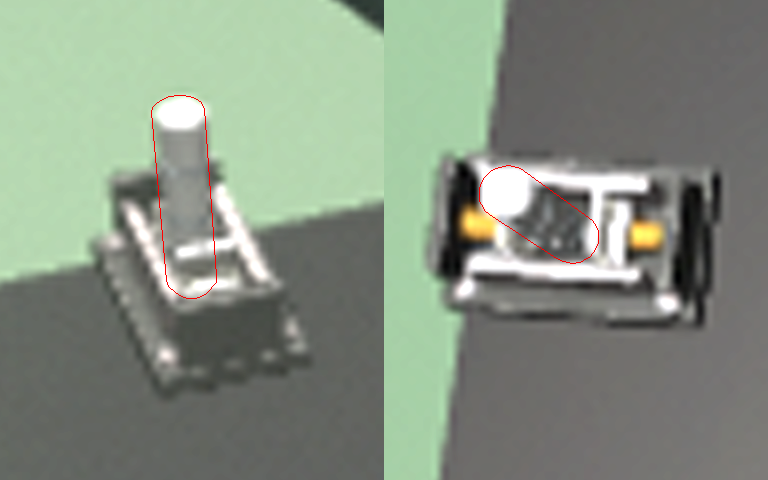

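The plug stands upright, matching the home outline in both views ((180,112) side, (508,192) top). Now the slice.

Call:
{"name": "carry_out", "arguments": {
  "steps": [
    {"jaw": 6.5,"x": 0,"y": -0.1,"z": 2.5,"twist": 0},
    {"jaw": 6.5,"x": 0,"y": 0,"z": 2.5,"twist": 0},
    {"jaw": 6.5,"x": 0,"y": 0,"z": 1.6,"twist": 0},
    {"jaw": 6.5,"x": 0,"y": 0,"z": 0.5,"twist": 0},
    {"jaw": 6.5,"x": 0,"y": 0,"z": 0,"twist": 0},
    {"jaw": 0,"x": 0,"y": 0,"z": 0,"twist": 0},
    {"jaw": 0,"x": 0,"y": 0,"z": 0,"twist": 0},
    {"jaw": 0,"x": 0,"y": 0,"z": 0,"twist": 0},
    {"jaw": 0,"x": 0,"y": 0,"z": 0,"twist": 0},
    {"jaw": 0,"x": 0,"y": 0,"z": 0,"twist": 0}
  ],
  "newtons": 20
}}

```text
time_s: 16.5
tcp_pos: [0.5401, -0.188, 0.0032]
orientation: [3.141, 0.0, 1.506]
ft_force: [-0.9, -0.3, 5.3]
width: 0.0455
```

Call:
{"name": "carry_out", "arguments": {
  "steps": [
    {"jaw": 0,"x": 0,"y": 0,"z": 0,"twist": 0},
    {"jaw": 0,"x": 0,"y": 0,"z": -1,"twist": 0},
    {"jaw": 0,"x": 0,"y": 0,"z": -3,"twist": 0},
    {"jaw": 0,"x": 0,"y": 0,"z": -4,"twist": 0},
    {"jaw": 0,"x": 0,"y": 0,"z": -4,"twist": 0},
    {"jaw": 0,"x": 0,"y": 0,"z": 0,"twist": 0}
  ]
}}

```text
time_s: 17.25
tcp_pos: [0.5416, -0.1883, 0.1259]
orientation: [3.136, 0.002, 1.506]
ft_force: [0.6, 0.4, -0.6]
width: 0.0456
```

```bash
python3 - <<'E'
from h import *
plan(.5484,.2214,.1225,1.505)
s=snap("side");u=proj(s,readout.get_obs()["tcp_pos"]);x,y=u.astype(int);print(u)
im=cv2.convertScaleAbs(s["pixels"][y-40:y+30,x-45:x+45],alpha=1.5)
cv2.imwrite("pics/p9.png",cv2.resize(im,None,fx=6,fy=6,interpolation=cv2.INTER_CUBIC))
E
```

```text
t 17.25 twist 0.0 x 40.92 y -2.01 z 0.34 F [ 0.6  0.4 -0.6] w 0.0456
[303.76744976 221.13111461]
```

View pics/p9.png

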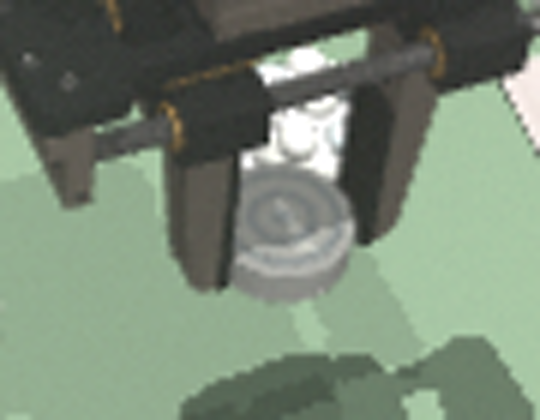

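The slice is held flat (295,230). Carrying it to the midpoint.

Call:
{"name": "carry_out", "arguments": {
  "steps": [
    {"jaw": 0,"x": 4,"y": -0.18,"z": 0,"twist": 0},
    {"jaw": 0,"x": 4,"y": -0.18,"z": 0,"twist": 0},
    {"jaw": 0,"x": 4,"y": -0.18,"z": 0,"twist": 0},
    {"jaw": 0,"x": 4,"y": -0.18,"z": 0,"twist": 0},
    {"jaw": 0,"x": 4,"y": -0.18,"z": 0,"twist": 0},
    {"jaw": 0,"x": 4,"y": -0.18,"z": 0,"twist": 0},
    {"jaw": 0,"x": 4,"y": -0.18,"z": 0,"twist": 0},
    {"jaw": 0,"x": 4,"y": -0.18,"z": 0,"twist": 0},
    {"jaw": 0,"x": 4,"y": -0.18,"z": 0,"twist": 0},
    {"jaw": 0,"x": 4,"y": -0.18,"z": 0,"twist": 0},
    {"jaw": 0,"x": 0.9,"y": -0.18,"z": 0,"twist": 0},
    {"jaw": 0,"x": 0,"y": 0,"z": 3,"twist": 0},
    {"jaw": 0,"x": 0,"y": 0,"z": 3,"twist": 0},
    {"jaw": 0,"x": 0,"y": 0,"z": 3,"twist": 0},
    {"jaw": 0,"x": 0,"y": 0,"z": 1,"twist": 0},
    {"jaw": 0,"x": 0,"y": 0,"z": 0,"twist": 0},
    {"jaw": 0,"x": 0,"y": 0,"z": 0,"twist": 0}
  ]
}}

```text
time_s: 19.42
tcp_pos: [0.5471, 0.2217, 0.0235]
orientation: [3.14, -0.001, 1.506]
ft_force: [0.0, 0.2, -0.5]
width: 0.0455
```

```bash
python3 -c "
from h import *
plan(.5485,.2216,.0072,1.505)"
```

```text
t 19.43 twist 0.0 x -0.0 y 0.14 z 1.63 F [ 0.   0.2 -0.5] w 0.0455
```

Call:
{"name": "carry_out", "arguments": {
  "steps": [
    {"jaw": 0,"x": 0,"y": 0.1,"z": 0.6,"twist": 0},
    {"jaw": 0,"x": 0,"y": 0,"z": 0.5,"twist": 0},
    {"jaw": 0,"x": 0,"y": 0,"z": 0.3,"twist": 0},
    {"jaw": 0,"x": 0,"y": 0,"z": 0.15,"twist": 0},
    {"jaw": 0,"x": 0,"y": 0,"z": 0.1,"twist": 0},
    {"jaw": 0,"x": 0,"y": 0,"z": 0,"twist": 0},
    {"jaw": 0,"x": 0,"y": 0,"z": 0,"twist": 0}
  ]
}}

```text
time_s: 20.3
tcp_pos: [0.5472, 0.2215, 0.0071]
orientation: [-3.142, 0.001, 1.506]
ft_force: [-3.8, -2.3, 9.7]
width: 0.0455
```

In contact; easing off, releasing, and going to the bar.

Call:
{"name": "carry_out", "arguments": {
  "steps": [
    {"jaw": 0,"x": 0,"y": 0,"z": -0.1,"twist": 0},
    {"jaw": 6.2,"x": 0,"y": 0,"z": 0,"twist": 0},
    {"jaw": 6.2,"x": 0,"y": 0,"z": 0,"twist": 0},
    {"jaw": 6.2,"x": 0,"y": 0,"z": 0,"twist": 0},
    {"jaw": 6.2,"x": 0,"y": 0,"z": -2,"twist": 0},
    {"jaw": 6.2,"x": 0,"y": 0,"z": -4,"twist": 0},
    {"jaw": 4.5,"x": 0,"y": 0,"z": -4,"twist": 0},
    {"jaw": 4.5,"x": 0,"y": 0,"z": -4,"twist": 0},
    {"jaw": 4.5,"x": 0,"y": 0,"z": 0,"twist": -2.8},
    {"jaw": 4.5,"x": 0,"y": 0,"z": 0,"twist": 0}
  ]
}}

```text
time_s: 21.55
tcp_pos: [0.5477, 0.2216, 0.1486]
orientation: [3.14, -0.0, 1.554]
ft_force: [0.2, -0.7, 0.4]
width: 0.0451
```

```bash
python3 -c "
from h import *
plan(.602,-.3097,.10,1.555)
S=snap('top');x,c=fit('slice',[(S,gmask(S,lo=80))],(.5485,.2215,0),.004,False);print(x,c)"
```

```text
t 21.55 twist -0.0 x -53.04 y 6.27 z 4.86 F [ 0.2 -0.7  0.4] w 0.0451
[0.5485 0.2215 0.    ] [np.float64(1.0)]
```

Call:
{"name": "carry_out", "arguments": {
  "steps": [
    {"jaw": 4.5,"x": -4.4,"y": 0.52,"z": 0,"twist": 0},
    {"jaw": 4.5,"x": -4.4,"y": 0.52,"z": 0,"twist": 0},
    {"jaw": 4.5,"x": -4.4,"y": 0.52,"z": 0,"twist": 0},
    {"jaw": 4.5,"x": -4.4,"y": 0.52,"z": 0,"twist": 0},
    {"jaw": 4.5,"x": -4.4,"y": 0.52,"z": 0,"twist": 0},
    {"jaw": 4.5,"x": -4.4,"y": 0.52,"z": 0,"twist": 0},
    {"jaw": 4.5,"x": -4.4,"y": 0.52,"z": 0,"twist": 0},
    {"jaw": 4.5,"x": -4.4,"y": 0.52,"z": 0,"twist": 0},
    {"jaw": 4.5,"x": -4.4,"y": 0.52,"z": 0,"twist": 0},
    {"jaw": 4.5,"x": -4.4,"y": 0.52,"z": 0,"twist": 0},
    {"jaw": 4.5,"x": -4.4,"y": 0.52,"z": 0,"twist": 0},
    {"jaw": 4.5,"x": -4.6,"y": 0.52,"z": 0,"twist": 0},
    {"jaw": 4.5,"x": 0,"y": 0,"z": 3,"twist": 0},
    {"jaw": 4.5,"x": 0,"y": 0,"z": 3,"twist": 0},
    {"jaw": 4.5,"x": 0,"y": 0,"z": 3,"twist": 0},
    {"jaw": 4.5,"x": 0,"y": 0,"z": 0,"twist": 0},
    {"jaw": 4.5,"x": 0,"y": 0,"z": 0,"twist": 0}
  ]
}}

```text
time_s: 23.72
tcp_pos: [0.6019, -0.3093, 0.058]
orientation: [3.141, 0.0, 1.555]
ft_force: [0.8, 0.0, 0.9]
width: 0.0451
```

```bash
python3 -c "
from h import *
plan(.602,-.3097,.003,1.555)
for n in ('top','side'):
  S=snap(n);x,c=fit('slice',[(S,gmask(S,lo=100))],(.5485,.2215,0),.004,False);print(x,c)"
```

```text
t 23.73 twist -0.0 x -0.04 y 0.01 z 5.5 F [0.8 0.  0.9] w 0.0451
[0.54701557 0.22337446 0.        ] [np.float64(0.103318046938225)]
[0.54752498 0.22333646 0.        ] [np.float64(0.205034965034965)]
```

Call:
{"name": "carry_out", "arguments": {
  "steps": [
    {"jaw": 4.5,"x": 0,"y": 0,"z": 2.5,"twist": 0},
    {"jaw": 4.5,"x": 0,"y": 0,"z": 2,"twist": 0},
    {"jaw": 4.5,"x": 0,"y": 0,"z": 0.8,"twist": 0},
    {"jaw": 4.5,"x": 0,"y": 0,"z": 0.2,"twist": 0},
    {"jaw": 4.5,"x": 0,"y": 0,"z": 0,"twist": 0},
    {"jaw": 0,"x": 0,"y": 0,"z": 0,"twist": 0},
    {"jaw": 0,"x": 0,"y": 0,"z": 0,"twist": 0},
    {"jaw": 0,"x": 0,"y": 0,"z": 0,"twist": 0},
    {"jaw": 0,"x": 0,"y": 0,"z": 0,"twist": 0},
    {"jaw": 0,"x": 0,"y": 0,"z": 0,"twist": 0},
    {"jaw": 0,"x": 0,"y": 0,"z": 0,"twist": 0}
  ],
  "newtons": 20
}}

```text
time_s: 25.2
tcp_pos: [0.6014, -0.3095, 0.0023]
orientation: [3.141, 0.0, 1.555]
ft_force: [-0.5, -0.6, 2.4]
width: 0.014
```

Call:
{"name": "carry_out", "arguments": {
  "steps": [
    {"jaw": 0,"x": 0,"y": 0,"z": 0,"twist": 0},
    {"jaw": 0,"x": 0,"y": 0,"z": -1,"twist": 0},
    {"jaw": 0,"x": 0,"y": 0,"z": -3,"twist": 0},
    {"jaw": 0,"x": 0,"y": 0,"z": -4,"twist": 0},
    {"jaw": 0,"x": 0,"y": 0,"z": -4,"twist": 0},
    {"jaw": 0,"x": 0,"y": 0,"z": 0,"twist": 2.8},
    {"jaw": 0,"x": 0,"y": 0,"z": 0,"twist": 0}
  ]
}}

```text
time_s: 26.08
tcp_pos: [0.6012, -0.3095, 0.1228]
orientation: [3.141, 0.001, 1.506]
ft_force: [0.1, -0.3, -0.8]
width: 0.0136
```

```bash
python3 - <<'E'
from h import *
# slice (.5473,.2228): bar 70 mm towards robot along board -x
plan(.5478-.07*.9979,.2224+.07*.0654,.1225,1.505)
s=snap("side");u=proj(s,readout.get_obs()["tcp_pos"]);x,y=u.astype(int);print(u)
im=cv2.convertScaleAbs(s["pixels"][y-40:y+30,x-45:x+45],alpha=1.5)
cv2.imwrite("pics/p10.png",cv2.resize(im,None,fx=6,fy=6,interpolation=cv2.INTER_CUBIC))
E
```

```text
t 26.07 twist 0.1 x 52.72 y -15.83 z 0.03 F [ 0.1 -0.3 -0.8] w 0.0136
[367.08016458 260.76373252]
```

View pics/p10.png

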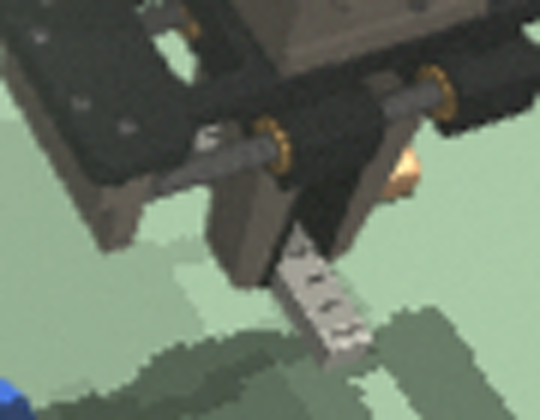

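The bar is held level and square (320,290). Carrying it.

Call:
{"name": "carry_out", "arguments": {
  "steps": [
    {"jaw": 0,"x": 4.05,"y": -1.22,"z": 0,"twist": 0},
    {"jaw": 0,"x": 4.05,"y": -1.22,"z": 0,"twist": 0},
    {"jaw": 0,"x": 4.05,"y": -1.22,"z": 0,"twist": 0},
    {"jaw": 0,"x": 4.05,"y": -1.22,"z": 0,"twist": 0},
    {"jaw": 0,"x": 4.05,"y": -1.22,"z": 0,"twist": 0},
    {"jaw": 0,"x": 4.05,"y": -1.22,"z": 0,"twist": 0},
    {"jaw": 0,"x": 4.05,"y": -1.22,"z": 0,"twist": 0},
    {"jaw": 0,"x": 4.05,"y": -1.22,"z": 0,"twist": 0},
    {"jaw": 0,"x": 4.05,"y": -1.22,"z": 0,"twist": 0},
    {"jaw": 0,"x": 4.05,"y": -1.22,"z": 0,"twist": 0},
    {"jaw": 0,"x": 4.05,"y": -1.22,"z": 0,"twist": 0},
    {"jaw": 0,"x": 4.05,"y": -1.22,"z": 0,"twist": 0},
    {"jaw": 0,"x": 4.1,"y": -1.22,"z": 0,"twist": 0},
    {"jaw": 0,"x": 0,"y": 0,"z": 3,"twist": 0},
    {"jaw": 0,"x": 0,"y": 0,"z": 3,"twist": 0},
    {"jaw": 0,"x": 0,"y": 0,"z": 3,"twist": 0},
    {"jaw": 0,"x": 0,"y": 0,"z": 1,"twist": 0},
    {"jaw": 0,"x": 0,"y": 0,"z": 0,"twist": 0},
    {"jaw": 0,"x": 0,"y": 0,"z": 0,"twist": 0}
  ]
}}

```text
time_s: 28.5
tcp_pos: [0.4779, 0.2272, 0.023]
orientation: [3.14, -0.001, 1.506]
ft_force: [-0.5, -0.7, 0.1]
width: 0.0139
```

```bash
python3 -c "
from h import *
plan(.5478-.07*.9979,.2224+.07*.0654,.0065,1.505)"
```

```text
t 28.5 twist 0.1 x -0.02 y 0.01 z 1.65 F [-0.5 -0.7  0.1] w 0.0139
```

Call:
{"name": "carry_out", "arguments": {
  "steps": [
    {"jaw": 0,"x": 0,"y": 0,"z": 0.6,"twist": 0},
    {"jaw": 0,"x": 0,"y": 0,"z": 0.5,"twist": 0},
    {"jaw": 0,"x": 0,"y": 0,"z": 0.3,"twist": 0},
    {"jaw": 0,"x": 0,"y": 0,"z": 0.2,"twist": 0},
    {"jaw": 0,"x": 0,"y": 0,"z": 0.1,"twist": 0},
    {"jaw": 0,"x": 0,"y": 0,"z": 0,"twist": 0},
    {"jaw": 0,"x": 0,"y": 0,"z": 0,"twist": 0}
  ]
}}

```text
time_s: 29.38
tcp_pos: [0.4771, 0.2267, 0.0062]
orientation: [3.141, 0.001, 1.506]
ft_force: [-3.6, -2.0, 12.2]
width: 0.0139
```

Call:
{"name": "carry_out", "arguments": {
  "steps": [
    {"jaw": 0,"x": 0,"y": 0,"z": -0.15,"twist": 0},
    {"jaw": 3.5,"x": 0,"y": 0,"z": 0,"twist": 0},
    {"jaw": 3.5,"x": 0,"y": 0,"z": 0,"twist": 0},
    {"jaw": 3.5,"x": 0,"y": 0,"z": 0,"twist": 0},
    {"jaw": 3.5,"x": 0,"y": 0,"z": -2,"twist": 0},
    {"jaw": 3.5,"x": 0,"y": 0,"z": -4,"twist": 0},
    {"jaw": 9,"x": 0,"y": 0,"z": -4,"twist": 0},
    {"jaw": 9,"x": 0,"y": 0,"z": -4,"twist": 0},
    {"jaw": 9,"x": 0,"y": 0,"z": -2,"twist": 0},
    {"jaw": 9,"x": 0,"y": 0,"z": 0,"twist": 0}
  ]
}}

```text
time_s: 30.62
tcp_pos: [0.4783, 0.2273, 0.1691]
orientation: [3.137, -0.002, 1.506]
ft_force: [0.4, 0.3, -0.8]
width: 0.073
```

```bash
python3 - <<'E'
from h import *
plan(.6179,-.0845,.16,2.59)
o=[]
for n in ("top","side"):
    s=snap(n);F=14
    im=cv2.resize(s["pixels"],None,fx=F,fy=F,interpolation=cv2.INTER_CUBIC);im=cv2.convertScaleAbs(im,alpha=1.5)
    for w,col in((-.55,(0,0,255)),):
        c,sn=np.cos(w),np.sin(w)
        for d in(.029,-.029):
            P=[[.6179+a*c-d*sn,-.0845+a*sn+d*c,.025] for a in(-.045,.045)]
            cv2.line(im,*[tuple(int(v) for v in (proj(s,q)+.5)*F-.5) for q in P],col,1)
    x,y=proj(s,[.618,-.0845,.03]).astype(int);o.append(im[(y-20)*F:(y+20)*F,(x-20)*F:(x+20)*F])
cv2.imwrite("pics/p11.png",cv2.resize(np.hstack(o),(800,400)))
E
```

```text
t 30.62 twist -62.1 x -28.23 y -19.24 z 0.91 F [ 0.4  0.3 -0.8] w 0.073
```

View pics/p11.png

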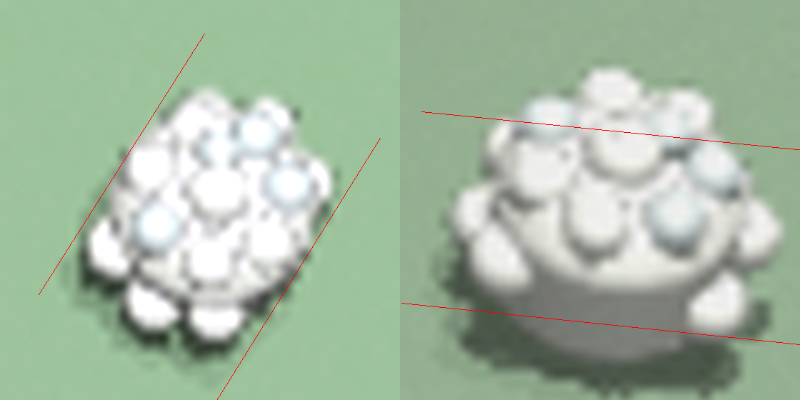

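```bash
python3 - <<'E'
from h import *
F=14*400/560
c=np.array([.6179,-.0845])
for n,pts in (("top",[(108,247),(150,302),(215,317),(320,180)]),("side",[(70,210),(100,255),(355,225),(318,300)])):
    s=snap(n);x0,y0=proj(s,[.618,-.0845,.03]).astype(int)-20
    for u,v in pts:
        for z in (.015,.025,.035):
            P=ray(s,x0+(u+.5)/F-.5+0,y0+(v+.5)/F-.5,z)[:2]-c
            print(n,(u,v),z,"r",round(np.hypot(*P),4),"ang",round(np.arctan2(P[1],P[0]),2),end=" | ")
        print()
E
```

```text
top (108, 247) 0.015 r 0.029 ang 1.8 | top (108, 247) 0.025 r 0.0303 ang 1.88 | top (108, 247) 0.035 r 0.0318 ang 1.96 | 
top (150, 302) 0.015 r 0.0279 ang 2.52 | top (150, 302) 0.025 r 0.0304 ang 2.54 | top (150, 302) 0.035 r 0.0329 ang 2.57 | 
top (215, 317) 0.015 r 0.0269 ang -3.07 | top (215, 317) 0.025 r 0.0293 ang -3.1 | top (215, 317) 0.035 r 0.0318 ang -3.14 | 
top (320, 180) 0.015 r 0.035 ang -1.17 | top (320, 180) 0.025 r 0.0328 ang -1.24 | top (320, 180) 0.035 r 0.0308 ang -1.31 | 
side (70, 210) 0.015 r 0.0329 ang 2.32 | side (70, 210) 0.025 r 0.0317 ang 2.58 | side (70, 210) 0.035 r 0.0329 ang 2.85 | 
side (100, 255) 0.015 r 0.0241 ang 2.74 | side (100, 255) 0.025 r 0.0269 ang 3.06 | side (100, 255) 0.035 r 0.0318 ang -2.99 | 
side (355, 225) 0.015 r 0.0363 ang -0.17 | side (355, 225) 0.025 r 0.0331 ang -0.41 | side (355, 225) 0.035 r 0.0321 ang -0.68 | 
side (318, 300) 0.015 r 0.028 ang -0.93 | side (318, 300) 0.025 r 0.0313 ang -1.19 | side (318, 300) 0.035 r 0.0363 ang -1.39 |
```

Call:
{"name": "carry_out", "arguments": {
  "steps": [
    {"jaw": 9,"x": 0,"y": 0,"z": 0,"twist": -9.9},
    {"jaw": 9,"x": 0,"y": 0,"z": 0,"twist": -9.9},
    {"jaw": 9,"x": 0,"y": 0,"z": 0,"twist": -9.9},
    {"jaw": 9,"x": 0,"y": 0,"z": 0,"twist": -9.9},
    {"jaw": 9,"x": 0,"y": 0,"z": 0,"twist": -9.9},
    {"jaw": 9,"x": 0,"y": 0,"z": 0,"twist": -9.8},
    {"jaw": 9,"x": 0,"y": 0,"z": 0,"twist": 0}
  ]
}}

```text
time_s: 31.7
tcp_pos: [0.4766, 0.2266, 0.1655]
orientation: [-3.14, -0.002, 2.539]
ft_force: [-0.4, 0.5, -0.1]
width: 0.0903
```

```bash
python3 -c "
from h import *
plan(.6179,-.0845,.10,2.54)"
```

```text
t 31.7 twist -0.1 x -29.26 y -17.65 z 6.55 F [-0.4  0.5 -0.1] w 0.0903
```

Call:
{"name": "carry_out", "arguments": {
  "steps": [
    {"jaw": 9.1,"x": -4.2,"y": -2.52,"z": 0,"twist": 0},
    {"jaw": 9.1,"x": -4.2,"y": -2.52,"z": 0,"twist": 0},
    {"jaw": 9.1,"x": -4.2,"y": -2.52,"z": 0,"twist": 0},
    {"jaw": 9.1,"x": -4.2,"y": -2.52,"z": 0,"twist": 0},
    {"jaw": 9.1,"x": -4.2,"y": -2.52,"z": 0,"twist": 0},
    {"jaw": 9.1,"x": -4.2,"y": -2.52,"z": 0,"twist": 0},
    {"jaw": 9.1,"x": -4.1,"y": -2.53,"z": 0,"twist": 0},
    {"jaw": 9.1,"x": 0,"y": 0,"z": 3,"twist": 0},
    {"jaw": 9.1,"x": 0,"y": 0,"z": 3,"twist": 0},
    {"jaw": 9.1,"x": 0,"y": 0,"z": 0,"twist": 0},
    {"jaw": 9.1,"x": 0,"y": 0,"z": 0,"twist": 0},
    {"jaw": 9.1,"x": 0,"y": 0,"z": 0,"twist": 0}
  ]
}}

```text
time_s: 33.2
tcp_pos: [0.62, -0.0842, 0.108]
orientation: [3.141, 0.002, 2.54]
ft_force: [0.2, 0.2, 0.0]
width: 0.091
```

```bash
python3 - <<'E'
from h import *
plan(.6179,-.0845,.0075,2.54)
M["bar"]=box(.08,.014,.012)
S={n:snap(n) for n in("top","side")}
for nm in (("top",),("side",)):
    v=[(S[n],gmask(S[n],lo=100)) for n in nm]
    print(nm,[ (k,fit(k,v,x0,.004,y)) for k,x0,y in(("slice",(.5478,.2224,0),False),("bar",(.478,.227,1.505),True),("plinth",(.5416,.102,0),False))])
s=S["top"];a=cv2.convertScaleAbs(s["pixels"][140:235,110:310],alpha=1.5);cv2.imwrite("pics/p12.png",cv2.resize(a,(800,380),interpolation=cv2.INTER_CUBIC))
E
```

```text
t 33.2 twist 0.0 x 0.16 y -0.14 z 10.05 F [0.2 0.2 0. ] w 0.091
('top',) [('slice', (array([0.54711739, 0.2237079 , 0.        ]), [np.float64(0.08380338436744561)])), ('bar', (array([0.47677137, 0.22855624, 1.51551865]), [np.float64(0.10140743413929987)])), ('plinth', (array([0.54277004, 0.10283454, 0.        ]), [np.float64(0.07567980779731354)]))]
('side',) [('slice', (array([0.54913442, 0.22842821, 0.        ]), [np.float64(0.28818852924474725)])), ('bar', (array([0.47859393, 0.23517578, 1.48913815]), [np.float64(0.2559241706161137)])), ('plinth', (array([0.54901726, 0.12071137, 0.        ]), [np.float64(0.28763805464057357)]))]
```

View pics/p12.png

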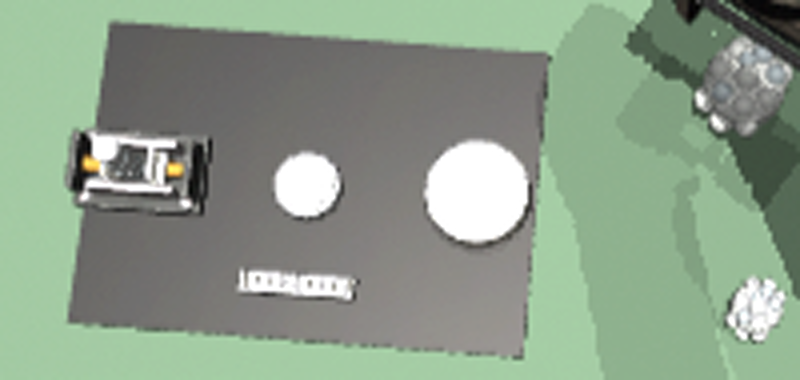

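The top view confirms the layout: slice (307,185), bar (297,284) parallel in front of it, and plug in the holder. The fitted slice–bar spacing is 70 mm, giving a gap of about 40 mm. Now the stone.

Call:
{"name": "carry_out", "arguments": {
  "steps": [
    {"jaw": 9.1,"x": 0.1,"y": -0.1,"z": 2.5,"twist": 0},
    {"jaw": 9.1,"x": 0,"y": 0,"z": 2.5,"twist": 0},
    {"jaw": 9.1,"x": 0,"y": 0,"z": 2.5,"twist": 0},
    {"jaw": 9.1,"x": 0,"y": 0,"z": 1.5,"twist": 0},
    {"jaw": 9.1,"x": 0,"y": 0,"z": 1,"twist": 0},
    {"jaw": 9.1,"x": 0,"y": 0,"z": 0,"twist": 0},
    {"jaw": 0,"x": 0,"y": 0,"z": 0,"twist": 0},
    {"jaw": 0,"x": 0,"y": 0,"z": 0,"twist": 0},
    {"jaw": 0,"x": 0,"y": 0,"z": 0,"twist": 0},
    {"jaw": 0,"x": 0,"y": 0,"z": 0,"twist": 0},
    {"jaw": 0,"x": 0,"y": 0,"z": 0,"twist": 0},
    {"jaw": 0,"x": 0,"y": 0,"z": 0,"twist": 0}
  ],
  "newtons": 25
}}

```text
time_s: 34.8
tcp_pos: [0.6182, -0.0845, 0.007]
orientation: [3.141, 0.001, 2.541]
ft_force: [-0.1, 0.6, 3.6]
width: 0.0565
```

Call:
{"name": "carry_out", "arguments": {
  "steps": [
    {"jaw": 0,"x": 0,"y": 0,"z": 0,"twist": 0},
    {"jaw": 0,"x": 0,"y": 0,"z": -1,"twist": 0},
    {"jaw": 0,"x": 0,"y": 0,"z": -3,"twist": 0},
    {"jaw": 0,"x": 0,"y": 0,"z": -4,"twist": 0},
    {"jaw": 0,"x": 0,"y": 0,"z": -2,"twist": 0},
    {"jaw": 0,"x": 0,"y": 0,"z": 0,"twist": 0},
    {"jaw": 0,"x": 0,"y": 0,"z": 0,"twist": 0}
  ]
}}

```text
time_s: 35.67
tcp_pos: [0.6167, -0.085, 0.1051]
orientation: [-3.14, -0.002, 2.541]
ft_force: [-0.3, -0.2, -1.3]
width: 0.0566
```

```bash
python3 - <<'E'
from h import *
plan(.5417,.1022,.1,2.54)
s=snap("side");p=readout.get_obs()["tcp_pos"];x,y=proj(s,p).astype(int)
F=8;im=cv2.convertScaleAbs(cv2.resize(s["pixels"],None,fx=F,fy=F,interpolation=cv2.INTER_CUBIC),alpha=1.6)
w=-.6;R=np.array([[np.cos(w),-np.sin(w),0],[np.sin(w),np.cos(w),0],[0,0,1]])
uv=np.array([(proj(s,R@q+[p[0],p[1],p[2]-.0075])+.5)*F-.5 for q in M["stone"]]).astype(np.int32)
cv2.polylines(im,[cv2.convexHull(uv)],True,(0,0,255),1)
cv2.imwrite("pics/p13.png",im[(y-36)*F:(y+32)*F,(x-40)*F:(x+40)*F])
E
```

```text
t 35.67 twist 0.0 x 16.78 y 11.19 z 0.51 F [-0.3 -0.2 -1.3] w 0.0566
```

View pics/p13.png

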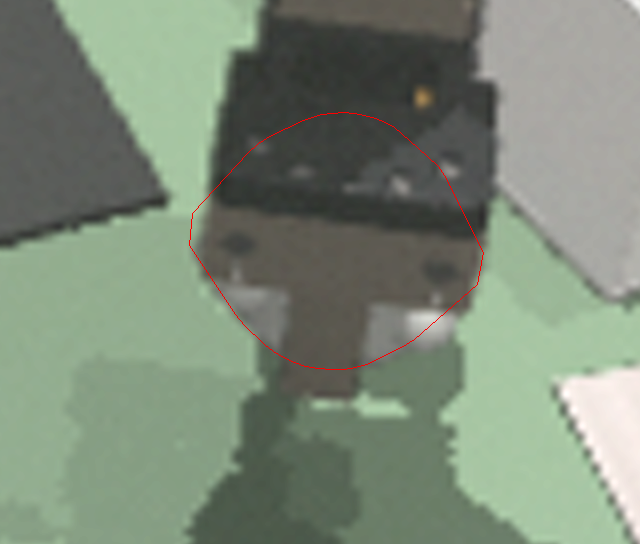

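The stone is held squarely and level, matching the predicted outline. To the plinth.

Call:
{"name": "carry_out", "arguments": {
  "steps": [
    {"jaw": 0,"x": 2.8,"y": 1.86,"z": 0,"twist": 0},
    {"jaw": 0,"x": 2.8,"y": 1.86,"z": 0,"twist": 0},
    {"jaw": 0,"x": 2.8,"y": 1.86,"z": 0,"twist": 0},
    {"jaw": 0,"x": 2.8,"y": 1.86,"z": 0,"twist": 0},
    {"jaw": 0,"x": 2.8,"y": 1.86,"z": 0,"twist": 0},
    {"jaw": 0,"x": 2.8,"y": 1.86,"z": 0,"twist": 0},
    {"jaw": 0,"x": 0,"y": 0,"z": 2.5,"twist": 0},
    {"jaw": 0,"x": 0,"y": 0,"z": 2,"twist": 0},
    {"jaw": 0,"x": 0,"y": 0,"z": 0.8,"twist": 0},
    {"jaw": 0,"x": 0,"y": 0,"z": 0,"twist": 0},
    {"jaw": 0,"x": 0,"y": 0,"z": 0,"twist": 0},
    {"jaw": 0,"x": 0,"y": 0,"z": 0,"twist": 0}
  ]
}}

```text
time_s: 37.22
tcp_pos: [0.5428, 0.1023, 0.0542]
orientation: [3.141, 0.001, 2.54]
ft_force: [-0.2, -1.1, -1.4]
width: 0.0566
```

```bash
python3 -c "
from h import *
plan(.5417,.1022,.036,2.54)
for i in range(3): snap('top'); plan(.5417,.1022,.036,2.54)"
```

```text
t 37.23 twist 0.0 x 0.09 y -0.07 z 1.82 F [-0.2 -1.1 -1.4] w 0.0566
t 37.27 twist 0.0 x 0.08 y -0.06 z 1.81 F [ 0.3  0.6 -1. ] w 0.0565
t 37.33 twist 0.0 x 0.07 y -0.06 z 1.81 F [ 0.2 -0.8 -1. ] w 0.0566
t 37.38 twist 0.0 x 0.07 y -0.05 z 1.8 F [ 0.7 -0.1 -0.3] w 0.0562
```

Call:
{"name": "carry_out", "arguments": {
  "steps": [
    {"jaw": 0,"x": 0.05,"y": -0.05,"z": 0.6,"twist": 0},
    {"jaw": 0,"x": 0,"y": 0,"z": 0.5,"twist": 0},
    {"jaw": 0,"x": 0,"y": 0,"z": 0.4,"twist": 0},
    {"jaw": 0,"x": 0,"y": 0,"z": 0.2,"twist": 0},
    {"jaw": 0,"x": 0,"y": 0,"z": 0.1,"twist": 0},
    {"jaw": 0,"x": 0,"y": 0,"z": 0.1,"twist": 0},
    {"jaw": 0,"x": 0,"y": 0,"z": 0,"twist": 0}
  ]
}}

```text
time_s: 38.25
tcp_pos: [0.5414, 0.1022, 0.0359]
orientation: [-3.14, 0.001, 2.541]
ft_force: [-5.0, -0.9, 11.6]
width: 0.0564
```

In contact on the plinth. Easing off, opening and rising.

Call:
{"name": "carry_out", "arguments": {
  "steps": [
    {"jaw": 0,"x": 0,"y": 0,"z": -0.1,"twist": 0},
    {"jaw": 0,"x": 0,"y": 0,"z": 0,"twist": 0},
    {"jaw": 9,"x": 0,"y": 0,"z": 0,"twist": 0},
    {"jaw": 9,"x": 0,"y": 0,"z": 0,"twist": 0},
    {"jaw": 9,"x": 0,"y": 0,"z": 0,"twist": 0},
    {"jaw": 9,"x": 0,"y": 0,"z": 0,"twist": 0},
    {"jaw": 9,"x": 0,"y": 0,"z": -2,"twist": 0},
    {"jaw": 9,"x": 0,"y": 0,"z": -4,"twist": 0},
    {"jaw": 9,"x": 0,"y": 0,"z": -4,"twist": 0},
    {"jaw": 9,"x": 0,"y": 0,"z": -4,"twist": 0},
    {"jaw": 9,"x": -4,"y": 4,"z": 0,"twist": 0},
    {"jaw": 9,"x": -4,"y": 4,"z": 0,"twist": 0},
    {"jaw": 9,"x": -4,"y": 4,"z": 0,"twist": 0},
    {"jaw": 9,"x": -4,"y": 4,"z": 0,"twist": 0},
    {"jaw": 9,"x": -4,"y": 4,"z": 0,"twist": 0},
    {"jaw": 9,"x": 0,"y": 0,"z": 0,"twist": 0},
    {"jaw": 9,"x": 0,"y": 0,"z": 0,"twist": 0}
  ]
}}

```text
time_s: 40.38
tcp_pos: [0.8189, 0.1547, 0.1761]
orientation: [3.141, -0.001, 2.542]
ft_force: [0.1, 0.3, 0.4]
width: 0.0899
```

```bash
python3 - <<'E'
from h import *
o=[]
for n,(x,y) in(("top",(188,190)),("side",(235,150))):
    s=snap(n);a=cv2.convertScaleAbs(s["pixels"][y-60:y+60,x-78:x+78],alpha=1.4);o.append(cv2.resize(a,None,fx=2.5,fy=2.5,interpolation=cv2.INTER_CUBIC))
    for l in ("small_stone","stone"):
        for d in imaging.outline_of(n,l)[:2]:
            ys,xs=np.nonzero(d["region"]);print(n,l,round(d["confidence"],2),ray(s,xs.mean(),ys.mean(),.055 if l=="stone" else 0.).round(4))
cv2.imwrite("pics/p14.png",np.hstack(o))
E
```

```text
top small_stone 0.37 [0.5662 0.3612 0.    ]
top stone 0.6 [0.5398 0.1009 0.055 ]
side small_stone 0.87 [ 0.4671 -0.0812  0.    ]
side stone 0.93 [0.5406 0.0994 0.055 ]
```

View pics/p14.png

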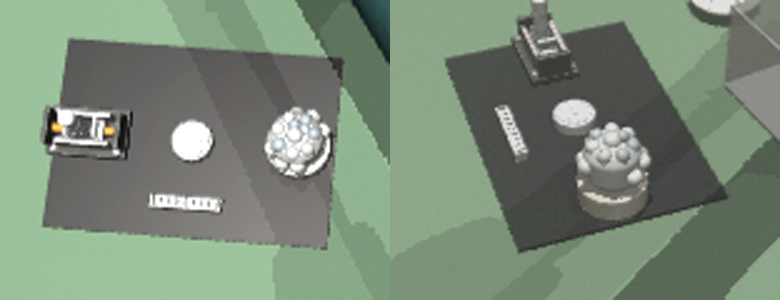

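All pieces are placed: stone on the plinth (298,143 top), slice (192,141), bar (186,203), plug in the holder. The retreat took the gripper towards the case (there is no contact force), so I'll raise it well clear, then run a final check and hand in.

Call:
{"name": "carry_out", "arguments": {
  "steps": [
    {"jaw": 9,"x": 0,"y": 0,"z": -4,"twist": 0},
    {"jaw": 9,"x": 0,"y": 0,"z": -4,"twist": 0},
    {"jaw": 9,"x": 0,"y": 0,"z": 0,"twist": 0},
    {"jaw": 9,"x": 0,"y": 0,"z": 0,"twist": 0},
    {"jaw": 9,"x": 0,"y": 0,"z": 0,"twist": 0}
  ]
}}

```text
time_s: 41.3
tcp_pos: [0.819, 0.1536, 0.2538]
orientation: [-3.139, -0.001, 2.541]
ft_force: [0.2, -0.3, -0.8]
width: 0.0901
```

```bash
python3 - <<'E'
from h import *
S={n:snap(n) for n in("top","side")}
print(readout.get_obs()["tcp_pos"],readout.get_obs()["ft_force"])
v=[(S["top"],gmask(S["top"],lo=90))]
for k,x0,z,y in(("slice",(.5478,.2224,0),.004,False),("bar",(.478,.227,1.505),.004,True)): print(k,fit(k,v,x0,z,y))
M["sp"]=np.r_[M["stone"]]
w=-.6
for n in S:
    vv=[(S[n],gmask(S[n],lo=70))]
    M["stone"]=M["sp"]; print(n,"stone",fit("stone",vv,(.5417,.1022,w),.029,False))
E
```

```text
[0.81914176 0.15383076 0.25398908] [ 0.35474632 -0.3139628   0.1975028 ]
slice (array([0.5477837 , 0.22405564, 0.        ]), [np.float64(0.05932428837456771)])
bar (array([0.47693343, 0.22763246, 1.52904497]), [np.float64(0.5367957746478873)])
top stone (array([ 0.52969654,  0.12342585, -0.6       ]), [np.float64(0.6532811442930317)])
side stone (array([ 0.53864637,  0.09112287, -0.6       ]), [np.float64(0.448249073742082)])
```

```bash
python3 -c "
from rig import manip
print(manip.hand_in())"
```

```text
the job is handed in; nothing more can be done
None
```

All four casts are set out on the board and the job is handed in, at about 41 s on the robot clock. No verdict came back, so the results below are my own checks.

- **Plug:** I pushed it straight down until it stalled at the home height with 17 N. I let go only after easing off and waiting. After release it stood upright, on the home outline in both cameras.
- **Slice:** it was set down flat between plinth and holder. The picture fit puts it at (0.547, 0.224), about 1–2 mm from the midpoint.
- **Bar:** it lies in front of the slice, centred and parallel to the row. Its centre is 70 mm from the slice's, a gap of about 4 cm.
- **Larger stone:** it is on the plinth, set down at contact with 12 N. The two cameras put it within about 3 mm of the plinth's centre.
- **Left alone:** I moved neither the small stone nor the look-alikes. The side camera still finds the small stone where it was.

**Checks that failed or disagreed:**
- The final outline fits for the stone and the bar were unusable: the stone's was confused by the white plinth, the bar's was a poor match. For those I rely on the fit made before the stone was moved, the network outlines and the last picture.
- The top camera's small-stone detection gave only a low-confidence false hit at the holder.
- My last retreat passed over the clear case behind the board, further than intended. The force stayed near zero, and I raised the arm clear before handing in.

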